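# Clear wax offcuts from a carving board through the scrap gate

## Task

Clear the three orange wax offcuts off the carving board: push them along the board with the shut fingertips, one at a time, through the narrow gate between the wooden fences so that each drops down the slot into the scrap pan; so that the slot does not jam, bring the next one up to the gate only when the one before has dropped. Push gently and only push, without pinching, crushing or lifting the soft wax, and leave the finished yellow leaf and rosette, the knife and the big wax slab where they are.

Things in the scene. Friction and masses are not known exactly. Their poses are not given: they have to be found in the camera images.
- board: Fixed carving board, a white 300 x 300 mm deck, top face 85 mm above the table, no rim at the sides or at its -x edge. Origin under the deck's centre at table height; +x is the way offcuts travel to the gate, +y left of that, z up.
- gate (a point): Middle of the 46 mm wide gate at deck height, 60 mm from the board's centre; axes as the board's, +x leads through it. Wooden fences, 16 mm high and 10 mm thick, on both sides: inner faces run from (0, +-23) back to (-50, +-52) mm in this frame (a funnel), then straight out to the sides of the board. Past the gate, cheeks 46 mm apart and an end wall of that height, 68 mm on, enclose the slot.
- slot (a point): Centre of the slot at deck height, 32 mm past the gate: a hole through the 12 mm deck, 64 mm long (from the gate on) and 46 mm wide, over a steel scrap pan with its floor 80 mm below. An offcut tips in by itself once its centre is past the slot's near edge, at the gate.
- offcut_block: Orange wax offcut, a rounded block 27 x 25 x 18 mm (x, y, z), about 14 g, slippery like the others (friction about 0.3), lying on the board 155 to 175 mm from the gate, on the open side of the fences; origin at its centre (9 mm above the deck).
- offcut_chunk: Orange wax offcut, an irregular chunk about 32 x 31 x 18 mm, about 12 g, lying like the others; origin at its centre (9 mm above the deck).
- offcut_plug: Orange wax offcut, a round plug 29 mm in diameter and 18 mm high, about 13 g, standing flat on the board like the others; origin at its centre (9 mm above the deck).
- leaf: Finished yellow wax leaf, about 45 x 23 mm and 10 mm thick, lying on the board among the offcuts (any of the four places may be its own, about 70 mm from the next one); origin at its centre. Leave it alone.
- rosette: Finished yellow wax rosette, 47 mm across and 14 mm high, lying on the board in the corner behind the right-hand fence; origin 6 mm above the deck on its axis. Leave it alone.
- knife: Carving knife, 140 mm long, wooden handle (16 mm wide, 13 mm thick) to its -x and steel blade to its +x, lying on the board behind the left-hand fence; origin near its middle, 6.5 mm above the deck. Leave it alone.
- wax_slab: Raw orange wax slab, 150 x 100 x 45 mm, 0.6 kg, on the table to the robot's right; origin at its centre. Leave it alone.

How it is judged:
On the way, in this order (a step that is already met when the one before it is completed fails the run):
1. a first offcut has dropped through the slot (((z of offcut_block in the frame of gate below -0.02 m and x of offcut_block in the frame of gate between -0.03 and 0.09 m and y of offcut_block in the frame of gate between -0.065 and 0.065 m) or (z of offcut_chunk in the frame of gate below -0.02 m and x of offcut_chunk in the frame of gate between -0.03 and 0.09 m and y of offcut_chunk in the frame of gate between -0.065 and 0.065 m) or (z of offcut_plug in the frame of gate below -0.02 m and x of offcut_plug in the frame of gate between -0.03 and 0.09 m and y of offcut_plug in the frame of gate between -0.065 and 0.065 m))), for 0.1 s.
2. a second offcut has dropped through the slot ((((z of offcut_block in the frame of gate below -0.02 m and x of offcut_block in the frame of gate between -0.03 and 0.09 m and y of offcut_block in the frame of gate between -0.065 and 0.065 m) and (z of offcut_chunk in the frame of gate below -0.02 m and x of offcut_chunk in the frame of gate between -0.03 and 0.09 m and y of offcut_chunk in the frame of gate between -0.065 and 0.065 m)) or ((z of offcut_block in the frame of gate below -0.02 m and x of offcut_block in the frame of gate between -0.03 and 0.09 m and y of offcut_block in the frame of gate between -0.065 and 0.065 m) and (z of offcut_plug in the frame of gate below -0.02 m and x of offcut_plug in the frame of gate between -0.03 and 0.09 m and y of offcut_plug in the frame of gate between -0.065 and 0.065 m)) or ((z of offcut_chunk in the frame of gate below -0.02 m and x of offcut_chunk in the frame of gate between -0.03 and 0.09 m and y of offcut_chunk in the frame of gate between -0.065 and 0.065 m) and (z of offcut_plug in the frame of gate below -0.02 m and x of offcut_plug in the frame of gate between -0.03 and 0.09 m and y of offcut_plug in the frame of gate between -0.065 and 0.065 m)))), for 0.1 s.
3. the third offcut has dropped through the slot (z of each of offcut_block, offcut_chunk, offcut_plug in the frame of gate below -0.02 m and x of offcut_block in the frame of gate between -0.03 and 0.09 m and y of offcut_block in the frame of gate between -0.065 and 0.065 m and x of offcut_chunk in the frame of gate between -0.03 and 0.09 m and y of offcut_chunk in the frame of gate between -0.065 and 0.065 m and x of offcut_plug in the frame of gate between -0.03 and 0.09 m and y of offcut_plug in the frame of gate between -0.065 and 0.065 m), for 0.1 s.
At the end, for the whole second after the job is handed in: All three offcuts lie at rest in the scrap pan under the slot, their centres more than 20 mm below the board's top face; leaf and rosette are within 10 mm, knife and wax slab within 12 mm of where they started (all of step 3 and linear speed of each of offcut_block, offcut_chunk, offcut_plug below 0.03 m/s and distance of each of leaf, rosette from where it was at the start of the episode below 0.01 m and distance of each of knife, wax_slab from where it was at the start of the episode below 0.012 m); the robot touches nothing.
It fails at once if two offcuts in the gate's mouth at once (centres on the deck or over the slot, less than 45 mm before the gate and within 35 mm of its middle line) (((x of offcut_block in the frame of gate between -0.045 and 0.07 m and y of offcut_block in the frame of gate between -0.035 and 0.035 m and z of offcut_block in the frame of gate above -0.004 m) and (x of offcut_chunk in the frame of gate between -0.045 and 0.07 m and y of offcut_chunk in the frame of gate between -0.035 and 0.035 m and z of offcut_chunk in the frame of gate above -0.004 m)) or ((x of offcut_block in the frame of gate between -0.045 and 0.07 m and y of offcut_block in the frame of gate between -0.035 and 0.035 m and z of offcut_block in the frame of gate above -0.004 m) and (x of offcut_plug in the frame of gate between -0.045 and 0.07 m and y of offcut_plug in the frame of gate between -0.035 and 0.035 m and z of offcut_plug in the frame of gate above -0.004 m)) or ((x of offcut_chunk in the frame of gate between -0.045 and 0.07 m and y of offcut_chunk in the frame of gate between -0.035 and 0.035 m and z of offcut_chunk in the frame of gate above -0.004 m) and (x of offcut_plug in the frame of gate between -0.045 and 0.07 m and y of offcut_plug in the frame of gate between -0.035 and 0.035 m and z of offcut_plug in the frame of gate above -0.004 m))).
It fails at once if an offcut lifted (its centre more than 14 mm above its resting height on the board) (z of any of offcut_block, offcut_chunk, offcut_plug in the frame of gate above 0.023 m).
It fails at once if an offcut pinched or crushed (more than 30 N from the fingers) (contact force between the fingers and offcut_block above 30 N or contact force between the fingers and offcut_chunk above 30 N or contact force between the fingers and offcut_plug above 30 N).
It fails at once if leaf or rosette moved more than 10 mm, knife or slab more than 12 mm (not (distance of each of leaf, rosette from where it was at the start of the episode below 0.01 m and distance of each of knife, wax_slab from where it was at the start of the episode below 0.012 m)).
It also fails if it takes over 72 s, if anything falls off the work surface, if the arm or the gripper's body presses on something with over 40 N, if the wrist force passes 120 N, or if a joint passes its speed limit or range.

## Robot

A 6-joint arm with a two-finger parallel gripper is mounted at the origin on the work surface. World frame = base frame: x ahead of the robot, y to its left, z up, the work surface at z = 0. Lengths are in m, angles in rad, forces in N, time in s.
With the tool pointing down it reaches from about 0.4 to 0.825 m from the base axis. Payload 7 kg.
Tool frame: the origin (TCP) lies on the centre line of the jaws, within the pads' length; the fingertips stand tip_reach ahead of it and the grasp point (between the pads) is the TCP (tip_reach is the distance from the TCP to the fingertips, in m); z points along the fingers, y is the line along which they close (so a half turn about z gives the same grasp; the last joint's range is limited). The gripper opens to 88 mm and grips with 3 to 60 N. Pads are 19 mm wide; open, the fingers measure 130 mm over their backs; the gripper's body (78 mm by 193 mm) begins 47 mm behind the grasp point.
Start: joints at [1.637, 0.359, 0.012, 0, -1.224, -0.288], TCP at [0.149, 0.658, 0.246] pointing down, gripper open.
Joint ranges: [-3.07, 3.07], [-1.43, 2.12], [-1.02, 1.25], [-3.03, 1.67], [-3.05, -0], [-3.03, 3.03]. Speed limits (rad/s): [2.39, 2.39, 3.01, 3.14, 3.14, 3.14].

## Interface

Orientations are given as [roll, pitch, yaw] about the fixed x, y, z axes, in that order (R = Rz(yaw) Ry(pitch) Rx(roll)).
In Python, from station import get_state, grab_frame, calibration, job_done, find_in, mark_of, tip_reach gives the robot as it stands.
- The arm moves only by the shell command python3 -m handwheel 'ROWS' [OPENING] [FORCE]. ROWS is JSON, a list of rows, each an object with "delta_pos": the shift along the world's x, y, z in units of 30 mm (1.0 is 30 mm), a list of three; "dr": the turn, a rotation vector about the world's x, y, z in degrees, a list of three. In form: [{"delta_pos": [tx, ty, tz], "dr": [rx, ry, rz]}, ...]. A call has 1 to 10 rows; each row shifts and turns the commanded pose from where the row before left it; what a row does not reach is not made up. A row lasts 1/10 s, in which the tool goes at most 50 mm and 8.59 degrees, less where a joint would pass 70% of its speed; a pose out of reach is approached as far as the arm can. A call is refused whole if a number of a shift passes 1 or a number of a turn 8.59, either way. A call with a gripper value outside its range is refused whole. OPENING is the closure, from -1 (fully open) to 1 (shut), set as the call begins (- or left out, the last holds). The fingers move at their own pace and stop on an object; FORCE is the grip in N (left out, the last holds). Time passes only in rows, so rows that do not move let the fingers close. It gives the time, the measured TCP pose, the force, the opening and the grip force at its end, in the units of the state.
- get_state(): the state, without advancing time (a new reading comes with each control period).
- grab_frame(name): name is "side" or "top" or "wrist"; returns the picture (420x560x3 uint8, red, green, blue); there is no depth.
- calibration(name): a dict with "fx", "fy", "cx", "cy" (pixels), "k1" (the pictures are not rectified: a ray, as slopes to the right and down, at radius r is drawn at 1 + k1 r^2 times it, then the intrinsics apply), "extrinsics" (4x4, takes a point from world to camera coordinates). Camera axes: x right, y down, z forward; pixel columns grow to the right and rows downward; lengths in m; the calibration is good to about 2 mm. A picture is of the moment at which its call begins: read the wrist's pose just before it. calibration takes no time and is no camera call; for the wrist camera it gives the pose at the moment of the call.
- job_done(): hands the job in; it is judged then, once.
Trained networks look in the newest picture that a camera, given by its name, has taken for a name from the list of things; names that differ only in an ending like _2 or _b are one class to them, and where a whole thing is asked for, a point or a joint stands for the part that bears it (a point fixed in the world has none). Each returns a list of dicts, best first, with "conf" (0 to 1); they miss things now and then, are a little off and sometimes report something else, mostly with a low value. They report only what shows in the picture. A call takes as long as a camera call.
- find_in(camera, query): "location" ([column, row] in pixels, amid what is visible of it).
- mark_of(camera, query): "location" ([column, row] in pixels: a listed point, or the origin of a listed thing).
The state is a dict: "t": time; "q": joint angles; "qd": joint speeds; "joint_efforts": joint torques, N m; "eef_pos": TCP position; "ee_rot": TCP orientation; "force": force on the tool from outside, world axes, zero at the start; "moment": the same for the moment, N m; "width": finger opening in m; "gripper_force": force on a finger pad.
Only numpy, scipy, OpenCV 4.12 (cv2) and the standard library are available. Lean on these libraries where they do the work, as an engineer would, in place of code of your own. Each camera call takes 0.05 s, during which the arm holds its last target. There are 200 camera calls.

## Working session

There is one attempt and no reset: what is moved stays moved. The work goes in short steps, Python scripts to look and compute and a shell command to move; the robot and the scene stay as the last step left them, time stands still between calls to the robot, and variables do not carry over. Pictures are saved under pics/ and viewed, at most 11 in all, crops included, and the job is handed in when it is done.

```bash
mkdir -p pics
cat > h.py <<'E'
import numpy as np, cv2
from station import *
def ray(cam,px,z):
    c=calibration(cam); E=np.array(c["extrinsics"])
    d=np.array([(px[0]-c["cx"])/c["fx"],(px[1]-c["cy"])/c["fy"]]); u=d.copy()
    for _ in range(20): u=d/(1+c["k1"]*(u@u))
    R=E[:3,:3];o=-R.T@E[:3,3]; v=R.T@np.array([u[0],u[1],1])
    return o+v*(z-o[2])/v[2]
def save(cam,name):
    im=grab_frame(cam); cv2.imwrite(f"pics/{name}.png",im[:,:,::-1]); return im
E
python3 - <<'E'
from h import *
s=get_state(); print(s["t"],s["eef_pos"],s["ee_rot"],s["width"],tip_reach)
for cam in ["top","side"]:
    save(cam,cam+"0")
    for n,z in [("board",0.),("gate",.085),("slot",.085),("offcut_block",.094),("offcut_chunk",.094),("offcut_plug",.094),("leaf",.09),("rosette",.091),("knife",.0915),("wax_slab",.0225)]:
        for d in mark_of(cam,n)[:2]: print(cam,n,np.round(d["location"]),round(d["conf"],2),np.round(ray(cam,d["location"],z),4))
print(get_state()["t"])
E
```

```text
0.0 [0.14839333 0.65801106 0.24464417] [ 3.13995467e+00 -1.39902700e-04 -2.21879630e-01] 0.0876301655440855 0.019
top board [214. 210.] 0.9 [ 0.5823 -0.0051  0.    ]
top board [259. 197.] 0.69 [ 0.6156 -0.1162  0.    ]
top gate [186. 190.] 0.8 [0.6163 0.049  0.085 ]
top slot [176. 181.] 0.9 [0.6377 0.0738 0.085 ]
top offcut_block [256. 196.] 0.57 [ 0.604  -0.1131  0.094 ]
top offcut_chunk [251. 226.] 0.53 [ 0.5371 -0.1025  0.094 ]
top offcut_plug [223. 248.] 0.58 [ 0.485  -0.0398  0.094 ]
top leaf [149. 210.] 0.69 [0.57   0.1312 0.09  ]
top leaf [200. 263.] 0.66 [0.4524 0.0103 0.09  ]
top rosette [204. 149.] 0.75 [0.7124 0.0098 0.091 ]
top knife [147. 212.] 0.74 [0.5649 0.1353 0.0915]
top wax_slab [403. 222.] 0.84 [ 0.5561 -0.4694  0.0225]
top wax_slab [187. 192.] 0.4 [0.6224 0.0594 0.0225]
side board [236. 292.] 0.72 [0.576  0.0045 0.    ]
side gate [202. 258.] 0.58 [0.622  0.0375 0.085 ]
side slot [181. 264.] 0.74 [0.6415 0.0706 0.085 ]
side slot [181. 230.] 0.24 [ 0.7156 -0.0065  0.085 ]
side offcut_block [260. 214.] 0.43 [ 0.6075 -0.1238  0.094 ]
side offcut_chunk [286. 232.] 0.54 [ 0.5296 -0.0986  0.094 ]
side offcut_plug [287. 254.] 0.46 [ 0.4919 -0.0451  0.094 ]
side leaf [288. 278.] 0.73 [0.4585 0.0037 0.09  ]
side rosette [180. 229.] 0.72 [ 0.7117 -0.0013  0.091 ]
side knife [193. 298.] 0.74 [0.5591 0.1277 0.0915]
1.1
```

View pics/top0.png

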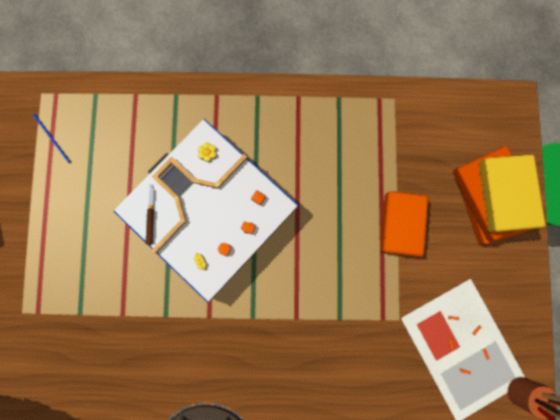

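```bash
R='{"delta_pos":[0.55,-0.98,0.07],"dr":[0,0,-5]}'
python3 -m handwheel '[{"delta_pos":[0.55,-0.98,0.07],"dr":[0,0,-5]},{"delta_pos":[0.55,-0.98,0.07],"dr":[0,0,-5]},{"delta_pos":[0.55,-0.98,0.07],"dr":[0,0,-5]},{"delta_pos":[0.55,-0.98,0.07],"dr":[0,0,-5]},{"delta_pos":[0.55,-0.98,0.07],"dr":[0,0,-5]},{"delta_pos":[0.55,-0.98,0.07],"dr":[0,0,-5]},{"delta_pos":[0.55,-0.98,0.07],"dr":[0,0,-5]},{"delta_pos":[0.55,-0.98,0.07],"dr":[0,0,-5]}]' 1 20
python3 -m handwheel '[{"delta_pos":[0.55,-0.98,0.07],"dr":[0,0,-5]},{"delta_pos":[0.55,-0.98,0.07],"dr":[0,0,-5]},{"delta_pos":[0.55,-0.98,0.07],"dr":[0,0,-5]},{"delta_pos":[0.55,-0.98,0.07],"dr":[0,0,-5]},{"delta_pos":[0.55,-0.98,0.07],"dr":[0,0,-5]},{"delta_pos":[0.55,-0.98,0.07],"dr":[0,0,-5]},{"delta_pos":[0.55,-0.98,0.07],"dr":[0,0,-5]},{"delta_pos":[0.55,-0.98,0.07],"dr":[0,0,-5]}]'
python3 -m handwheel '[{"delta_pos":[0.55,-0.98,0.07],"dr":[0,0,-5]},{"delta_pos":[0.55,-0.98,0.07],"dr":[0,0,-5]},{"delta_pos":[0.55,-0.98,0.07],"dr":[0,0,-5]},{"delta_pos":[0.55,-0.98,0.07],"dr":[0,0,-5]},{"delta_pos":[0.55,-0.98,0.07],"dr":[0,0,-5]},{"delta_pos":[0.55,-0.98,0.07],"dr":[0,0,-5]},{"delta_pos":[0.55,-0.98,0.07],"dr":[0,0,-5]},{"delta_pos":[0,0,0],"dr":[0,0,0]},{"delta_pos":[0,0,0],"dr":[0,0,0]}]'
python3 - <<'E'
from h import *
C=[ray("top",p,.085) for p in [(205,120),(298,207),(210,300),(114,211)]]
c=sum(C)/4; a=(C[0]+C[3]-C[1]-C[2]); print("board",c,np.degrees(np.arctan2(a[1],a[0])),[np.linalg.norm(C[i]-C[i-1]) for i in range(4)])
save("wrist","w0")
for n,z in [("gate",.085),("slot",.085),("offcut_block",.094),("offcut_chunk",.094),("offcut_plug",.094),("leaf",.09),("rosette",.091)]:
    for d in mark_of("wrist",n)[:2]: print(n,np.round(d["location"]),round(d["conf"],2),np.round(ray("wrist",d["location"],z),4))
E
```

```text
t: 1.9
eef_pos: [0.281, 0.422, 0.2627]
ee_rot: [-3.141, 0.0, -0.923]
force: [-0.2, -0.2, -0.1]
width: 0.029
gripper_force: 0.0
t: 2.7
eef_pos: [0.413, 0.1868, 0.2796]
ee_rot: [-3.141, 0.001, -1.621]
force: [0.5, -0.0, -0.2]
width: 0.0004
gripper_force: 0.0
t: 3.6
eef_pos: [0.5281, -0.0185, 0.2936]
ee_rot: [3.141, -0.0, -2.23]
force: [-0.8, 0.4, -0.4]
width: 0.0004
gripper_force: 0.0
board [0.57590889 0.00085447 0.085     ] 48.262841231706204 [np.float64(0.29726314165423506), np.float64(0.29944713238215276), np.float64(0.2877252156379332), np.float64(0.299996056663584)]
offcut_block [162. 158.] 0.62 [ 0.6018 -0.1154  0.094 ]
offcut_chunk [227. 134.] 0.71 [ 0.534  -0.0934  0.094 ]
offcut_plug [300. 143.] 0.92 [ 0.4825 -0.042   0.094 ]
leaf [354. 168.] 0.97 [0.4536 0.0131 0.09  ]
leaf [166. 162.] 0.2 [ 0.6036 -0.1104  0.09  ]
```

View pics/w0.png

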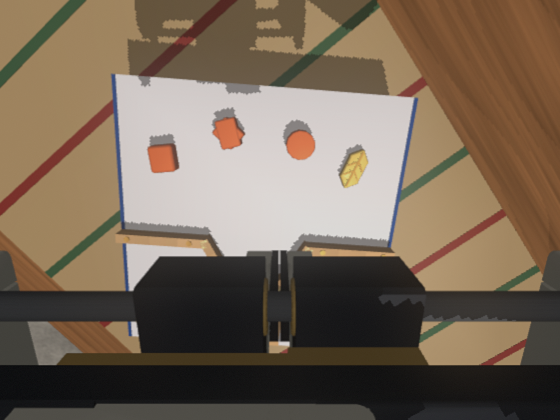

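Run:
```python
from h import *
A=ray("wrist",(113,75),.085);B=ray("wrist",(416,99),.085)
v=(B-A)[:2];L=np.linalg.norm(v); v/=L; u=np.array([v[1],-v[0]])
c=(A+B)[:2]/2+u*.15; g=c+u*.06
print(A,B,L,np.degrees(np.arctan2(u[1],u[0])),"board",c,"gate",g)
for p in [(119,136),(128,300),(403,175),(390,240)]:
    q=ray("wrist",p,.085)[:2]-g; print(q@u,q@v)
th=np.radians(48.5)
for gg,u in [(g,u),(np.array([.618,.045]),np.array([np.cos(th),np.sin(th)]))]:
  v=np.array([-u[1],u[0]])
  for n,p in dict(block=(.602,-.115),chunk=(.534,-.096),plug=(.484,-.042),leaf=(.454,.012)).items():
    q=np.array(p)-gg; print(n,np.round([q@u,q@v],4))
```

```text
[ 0.58787632 -0.20471323  0.085     ] [ 0.36555214 -0.0050709   0.085     ] 0.2988061284077834 48.07684159980778 board [0.57693423 0.00671417] gate [0.61702223 0.05135666]
-0.151790650806143 -0.14724630000597913
0.03994505625844933 -0.14876694363731016
-0.13343359203616545 0.1503738839233749
-0.05923243083468903 0.1492264440373258
block [-0.1338 -0.1   ]
chunk [-0.1651 -0.0367]
plug [-0.1583  0.0366]
leaf [-0.1382  0.095 ]
block [-0.1304 -0.094 ]
chunk [-0.1613 -0.0305]
plug [-0.154   0.0427]
leaf [-0.1334  0.101 ]
```

```bash
python3 -m handwheel '[{"delta_pos":[-0.64,-0.39,-0.3],"dr":[0,0,-4.3]},{"delta_pos":[-0.64,-0.39,-0.3],"dr":[0,0,-4.3]},{"delta_pos":[-0.64,-0.39,-0.3],"dr":[0,0,-4.3]},{"delta_pos":[-0.64,-0.39,-0.3],"dr":[0,0,-4.3]},{"delta_pos":[0,0,-0.82],"dr":[0,0,0]},{"delta_pos":[0,0,-0.82],"dr":[0,0,0]},{"delta_pos":[0,0,-0.82],"dr":[0,0,0]},{"delta_pos":[0,0,-0.82],"dr":[0,0,0]},{"delta_pos":[0,0,-0.82],"dr":[0,0,0]},{"delta_pos":[0,0,-0.82],"dr":[0,0,0]}]'
python3 -m handwheel '[{"delta_pos":[0,0,0],"dr":[0,0,0]},{"delta_pos":[0,0,0],"dr":[0,0,0]}]'
python3 - <<'E'
from h import *
save("wrist","w1");save("top","t1");
for c in ["top","wrist"]:
  for d in mark_of(c,"offcut_plug")[:1]: print(d,ray(c,d["location"],.094))
E
```

```text
t: 5.0
eef_pos: [0.4513, -0.0642, 0.1096]
ee_rot: [-3.141, 0.001, -2.528]
force: [0.1, 0.0, -1.2]
width: 0.0007
gripper_force: 0.0
t: 5.2
eef_pos: [0.4513, -0.0645, 0.1107]
ee_rot: [-3.142, -0.001, -2.528]
force: [-0.1, 0.6, 0.4]
width: 0.0008
gripper_force: 0.0
{'location': [279.6, 333.4], 'conf': 0.52} [ 0.48487895 -0.04138581  0.094     ]
```

View pics/w1.png

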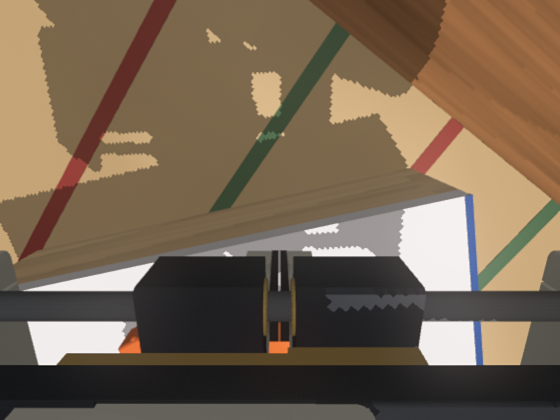

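```bash
python3 -m handwheel '[{"delta_pos":[0.33,0.23,0],"dr":[0,0,0]},{"delta_pos":[0.33,0.23,0],"dr":[0,0,0]},{"delta_pos":[0.33,0.23,0],"dr":[0,0,0]},{"delta_pos":[0.33,0.23,0],"dr":[0,0,0]},{"delta_pos":[0.33,0.23,0],"dr":[0,0,0]},{"delta_pos":[0.33,0.23,0],"dr":[0,0,0]},{"delta_pos":[0.33,0.23,0],"dr":[0,0,0]},{"delta_pos":[0.33,0.23,0],"dr":[0,0,0]},{"delta_pos":[0.33,0.23,0],"dr":[0,0,0]}]'
python3 - <<'E'
from h import *
save("side","s2");im=save("top","t2")
cv2.imwrite("pics/t2c.png",cv2.resize(im[100:310,100:310,::-1],(588,588),interpolation=cv2.INTER_CUBIC))
for c in ["top","side"]:
  for n in ["offcut_plug","gate"]:
    for d in mark_of(c,n)[:2]: print(c,n,d,ray(c,d["location"],.094 if n!="gate" else .085))
E
```

```text
t: 6.3
eef_pos: [0.5411, -0.0019, 0.1102]
ee_rot: [3.142, -0.0, -2.529]
force: [-0.0, 0.2, 0.3]
width: 0.0004
gripper_force: 0.0
side offcut_plug {'location': [234.8, 256.7], 'conf': 0.42} [0.56552762 0.01131693 0.094     ]
side gate {'location': [201.9, 262.6], 'conf': 0.85} [0.61210715 0.04753439 0.085     ]
```

View pics/s2.png

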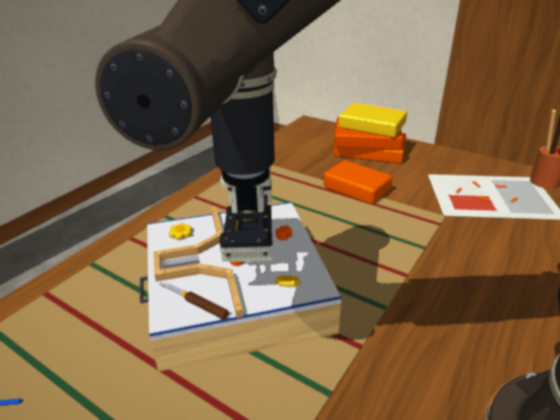

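```bash
python3 -m handwheel '[{"delta_pos":[0.33,0.23,0],"dr":[0,0,2.2]},{"delta_pos":[0.33,0.23,0],"dr":[0,0,2.2]},{"delta_pos":[0.33,0.23,0],"dr":[0,0,2.2]},{"delta_pos":[0.33,0.23,0],"dr":[0,0,2.2]},{"delta_pos":[0.33,0.23,0],"dr":[0,0,2.2]},{"delta_pos":[0.28,0.24,0],"dr":[0,0,2.2]},{"delta_pos":[0,0,0],"dr":[0,0,0]}]'
python3 - <<'E'
from h import *
save("side","s3")
for c in ["side"]:
  for n in ["offcut_plug"]:
    for d in mark_of(c,n)[:2]: print(c,n,d,ray(c,d["location"],.094 ))
E
```

```text
t: 7.3
eef_pos: [0.5987, 0.0396, 0.1103]
ee_rot: [-3.141, 0.0, -2.298]
force: [-0.5, -0.3, 0.5]
width: 0.0004
gripper_force: 0.0
```

View pics/s3.png

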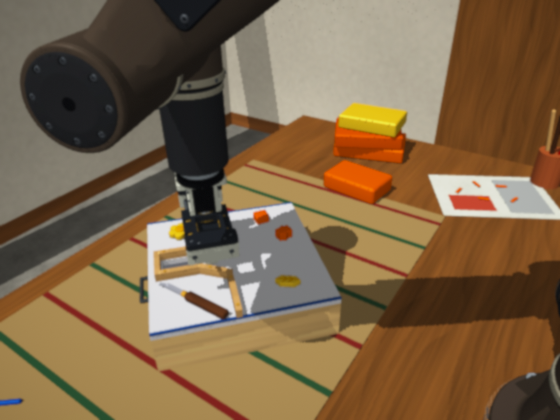

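```bash
python3 -m handwheel '[{"delta_pos":[0.1,-0.09,0],"dr":[0,0,0]},{"delta_pos":[0.11,0.12,0],"dr":[0,0,0]},{"delta_pos":[0,0,0],"dr":[0,0,0]},{"delta_pos":[-0.4,-0.45,0],"dr":[0,0,0]},{"delta_pos":[-0.4,-0.45,0.8],"dr":[0,0,0]},{"delta_pos":[-0.7,-0.7,1],"dr":[0,0,0]},{"delta_pos":[-0.9,-0.9,1],"dr":[0,0,0]},{"delta_pos":[-0.9,-0.9,1],"dr":[0,0,0]}]'
python3 - <<'E'
from h import *
a=save("side","s4");b=save("top","t4")
cv2.imwrite("pics/c4.png",np.hstack([cv2.resize(a[190:330,130:330,::-1],(400,280)),cv2.resize(b[110:310,110:310,::-1],(280,280))]))
for c in ["top","side"]:
  for n,z in [("offcut_plug",.025),("offcut_block",.094),("offcut_chunk",.094)]:
    for d in mark_of(c,n)[:2]: print(c,n,d,ray(c,d["location"],z ))
E
```

```text
t: 8.2
eef_pos: [0.5037, -0.063, 0.225]
ee_rot: [3.141, -0.001, -2.299]
force: [0.4, -1.0, 1.4]
width: 0.0005
gripper_force: 0.0
side offcut_plug {'location': [202.1, 258.9], 'conf': 0.49} [ 0.67430733 -0.01307871  0.025     ]
side offcut_block {'location': [260.0, 218.2], 'conf': 0.57} [ 0.59923529 -0.11231815  0.094     ]
side offcut_block {'location': [359.3, 181.7], 'conf': 0.26} [ 0.49579612 -0.35258063  0.094     ]
side offcut_chunk {'location': [285.0, 232.0], 'conf': 0.67} [ 0.53129911 -0.09942424  0.094     ]
```

View pics/c4.png

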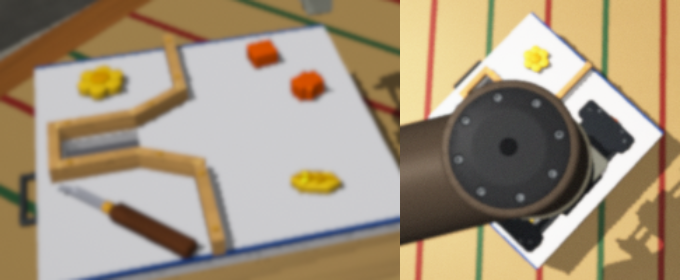

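```bash
python3 -m handwheel '[{"delta_pos":[0.08,-0.78,0],"dr":[0,0,4.1]},{"delta_pos":[0.08,-0.78,0],"dr":[0,0,4.1]},{"delta_pos":[0.08,-0.78,-0.2],"dr":[0,0,4.1]},{"delta_pos":[0,0,-0.8],"dr":[0,0,0]},{"delta_pos":[0,0,-0.8],"dr":[0,0,0]},{"delta_pos":[0,0,-0.8],"dr":[0,0,0]},{"delta_pos":[0,0,-0.8],"dr":[0,0,0]},{"delta_pos":[0,0,-0.4],"dr":[0,0,0]},{"delta_pos":[0,0,0],"dr":[0,0,0]},{"delta_pos":[0,0,0],"dr":[0,0,0]}]'
python3 - <<'E'
from h import *
save("side","s5")
for c in ["side"]:
  for n,z in [("offcut_block",.094),("offcut_chunk",.094)]:
    for d in mark_of(c,n)[:2]: print(c,n,d,ray(c,d["location"],z ))
E
```

```text
t: 9.6
eef_pos: [0.5132, -0.1319, 0.1104]
ee_rot: [3.141, -0.001, -2.083]
force: [0.6, 0.1, 0.6]
width: 0.0005
gripper_force: 0.0
side offcut_block {'location': [260.2, 218.4], 'conf': 0.67} [ 0.59847902 -0.1119491   0.094     ]
side offcut_chunk {'location': [284.2, 231.3], 'conf': 0.45} [ 0.53384114 -0.10052956  0.094     ]
```

```bash
python3 -m handwheel '[{"delta_pos":[0.2,0.35,0],"dr":[0,0,0]},{"delta_pos":[0.2,0.35,0],"dr":[0,0,0]},{"delta_pos":[0.2,0.35,0],"dr":[0,0,0]},{"delta_pos":[0.2,0.35,0],"dr":[0,0,0]},{"delta_pos":[0.2,0.35,0],"dr":[0,0,0]},{"delta_pos":[0.2,0.35,0],"dr":[0,0,0]},{"delta_pos":[0.2,0.35,0],"dr":[0,0,0]},{"delta_pos":[0.2,0.35,0],"dr":[0,0,0]},{"delta_pos":[0.2,0.35,0],"dr":[0,0,0]},{"delta_pos":[0,0,0],"dr":[0,0,0]}]'
python3 - <<'E'
from h import *
save("side","s6")
for c in ["side"]:
  for n,z in [("offcut_block",.094),("offcut_chunk",.094),("leaf",.09)]:
    for d in mark_of(c,n)[:2]: print(c,n,d,ray(c,d["location"],z ))
E
```

```text
t: 10.75
eef_pos: [0.5677, -0.0362, 0.1102]
ee_rot: [-3.141, 0.0, -2.083]
force: [-0.5, -0.4, 0.0]
width: 0.0004
gripper_force: 0.0
side offcut_block {'location': [237.2, 246.1], 'conf': 0.6} [ 0.58105867 -0.01540146  0.094     ]
side offcut_chunk {'location': [239.1, 245.4], 'conf': 0.56} [ 0.57941654 -0.01894724  0.094     ]
side offcut_chunk {'location': [191.4, 297.3], 'conf': 0.29} [0.55985296 0.12945113 0.094     ]
side leaf {'location': [286.8, 278.6], 'conf': 0.59} [0.45885866 0.00656573 0.09      ]
```

View pics/s6.png

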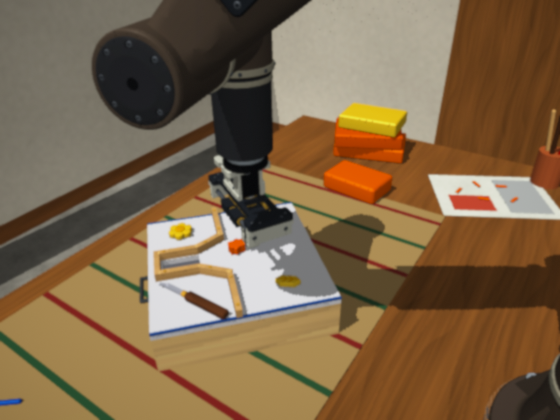

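```bash
python3 -m handwheel '[{"delta_pos":[0.18,0.35,0],"dr":[0,0,-1.8]},{"delta_pos":[0.18,0.35,0],"dr":[0,0,-1.8]},{"delta_pos":[0.18,0.35,0],"dr":[0,0,-1.8]},{"delta_pos":[0.18,0.35,0],"dr":[0,0,-1.8]},{"delta_pos":[0.18,0.35,0],"dr":[0,0,-1.8]},{"delta_pos":[0.18,0.35,0],"dr":[0,0,-1.8]},{"delta_pos":[0.18,0.35,0],"dr":[0,0,-1.8]},{"delta_pos":[0,0,0],"dr":[0,0,0]},{"delta_pos":[0,0,0],"dr":[0,0,0]}]'
python3 -m handwheel '[{"delta_pos":[-0.4,-0.45,0],"dr":[0,0,0]},{"delta_pos":[-0.4,-0.45,0.8],"dr":[0,0,0]},{"delta_pos":[-0.7,-0.7,1],"dr":[0,0,0]},{"delta_pos":[-0.9,-0.9,1],"dr":[0,0,0]},{"delta_pos":[-0.9,-0.9,1],"dr":[0,0,0]},{"delta_pos":[0,0,0],"dr":[0,0,0]}]'
python3 - <<'E'
from h import *
a=save("side","s7")
cv2.imwrite("pics/c7.png",cv2.resize(a[190:330,130:330,::-1],(600,420)))
for c in ["side"]:
  for n,z in [("offcut_block",.094),("offcut_chunk",.094)]:
    for d in mark_of(c,n)[:2]: print(c,n,d,ray(c,d["location"],z ))
E
```

```text
t: 11.85
eef_pos: [0.6042, 0.0355, 0.1101]
ee_rot: [3.141, -0.0, -2.303]
force: [-0.4, -1.1, -0.3]
width: 0.0004
gripper_force: 0.0
t: 12.45
eef_pos: [0.5035, -0.0691, 0.2287]
ee_rot: [-3.137, 0.005, -2.306]
force: [0.7, -0.0, 0.7]
width: 0.0005
gripper_force: 0.0
side offcut_block {'location': [255.5, 216.4], 'conf': 0.7} [ 0.61068415 -0.11275701  0.094     ]
```

View pics/c7.png

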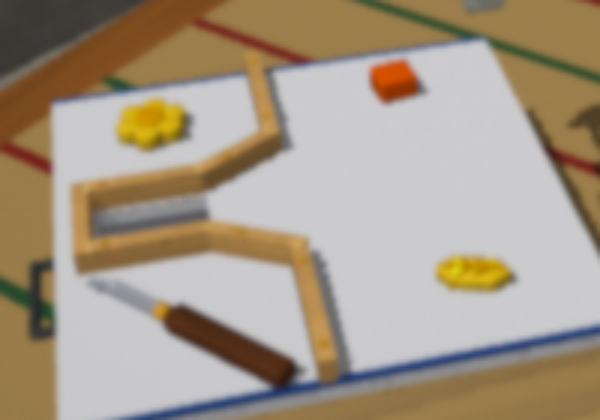

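```bash
python3 -m handwheel '[{"delta_pos":[0.38,-0.22,0],"dr":[0,0,8.4]},{"delta_pos":[0.38,-0.22,0],"dr":[0,0,8.4]},{"delta_pos":[0.38,-0.22,0],"dr":[0,0,8.4]},{"delta_pos":[0.38,-0.22,0],"dr":[0,0,8.4]},{"delta_pos":[0.38,-0.22,0],"dr":[0,0,8.4]},{"delta_pos":[0.38,-0.22,0],"dr":[0,0,8.4]},{"delta_pos":[0.38,-0.22,0],"dr":[0,0,8.4]},{"delta_pos":[0.38,-0.22,0],"dr":[0,0,8.4]},{"delta_pos":[0.38,-0.22,0],"dr":[0,0,8.4]},{"delta_pos":[0.38,-0.22,0],"dr":[0,0,8.4]}]'
python3 -m handwheel '[{"delta_pos":[0.33,-0.17,0],"dr":[0,0,6.2]},{"delta_pos":[0,0,-0.3],"dr":[0,0,0]},{"delta_pos":[0,0,-0.8],"dr":[0,0,0]},{"delta_pos":[0,0,-0.8],"dr":[0,0,0]},{"delta_pos":[0,0,-0.8],"dr":[0,0,0]},{"delta_pos":[0,0,-0.8],"dr":[0,0,0]},{"delta_pos":[0,0,-0.4],"dr":[0,0,0]},{"delta_pos":[0,0,0],"dr":[0,0,0]},{"delta_pos":[0,0,0],"dr":[0,0,0]}]'
python3 - <<'E'
from h import *
save("wrist","w8");save("side","s8")
for c in ["side","wrist"]:
  for n,z in [("offcut_block",.094)]:
    for d in mark_of(c,n)[:1]: print(c,n,d,ray(c,d["location"],z ))
E
```

```text
t: 13.6
eef_pos: [0.6197, -0.1319, 0.222]
ee_rot: [3.139, 0.002, -0.831]
force: [0.4, 0.7, 0.1]
width: 0.0005
gripper_force: 0.0
t: 14.5
eef_pos: [0.629, -0.1368, 0.1066]
ee_rot: [3.141, 0.001, -0.731]
force: [-1.1, 0.5, -0.7]
width: 0.0004
gripper_force: 0.0
side offcut_block {'location': [258.5, 217.1], 'conf': 0.69} [ 0.60409226 -0.11392754  0.094     ]
wrist offcut_block {'location': [289.5, 331.1], 'conf': 0.51} [ 0.59859016 -0.11810395  0.094     ]
```

View pics/s8.png

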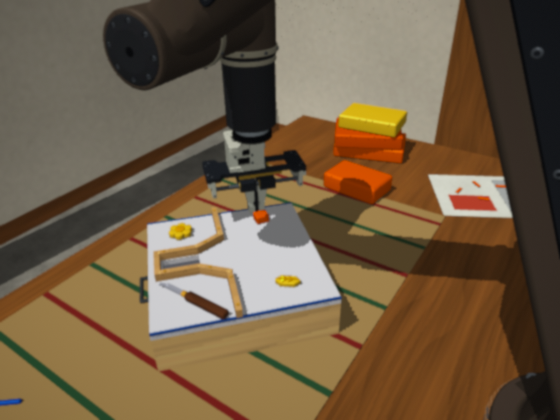

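```bash
python3 -m handwheel '[{"delta_pos":[-0.3,0.27,0.1],"dr":[0,0,0]},{"delta_pos":[-0.3,0.27,0],"dr":[0,0,0]},{"delta_pos":[-0.3,0.27,0],"dr":[0,0,0]},{"delta_pos":[-0.3,0.27,0],"dr":[0,0,0]},{"delta_pos":[-0.3,0.27,0],"dr":[0,0,0]},{"delta_pos":[-0.3,0.27,0],"dr":[0,0,0]},{"delta_pos":[-0.3,0.27,0],"dr":[0,0,0]},{"delta_pos":[-0.3,0.27,0],"dr":[0,0,0]},{"delta_pos":[-0.3,0.27,0],"dr":[0,0,0]},{"delta_pos":[0,0,0],"dr":[0,0,0]}]'
python3 -m handwheel '[{"delta_pos":[0.5,-0.45,0],"dr":[0,0,0]},{"delta_pos":[0.2,-0.2,0.8],"dr":[0,0,0]},{"delta_pos":[0,0,1],"dr":[0,0,0]},{"delta_pos":[0,0,1],"dr":[0,0,0]},{"delta_pos":[0,0,0],"dr":[0,0,0]},{"delta_pos":[0,0,0],"dr":[0,0,0]}]'
python3 - <<'E'
from h import *
save("wrist","w9");a=save("side","s9")
cv2.imwrite("pics/c9.png",cv2.resize(a[190:330,130:330,::-1],(600,420)))
g=np.array([.617,.0505]);u=np.array([.668,.744]);v=np.array([-.744,.668])
for c in ["side","wrist"]:
  for n,z in [("offcut_block",.094)]:
    for d in mark_of(c,n)[:1]:
       p=ray(c,d["location"],z)[:2]; print(c,n,d,p,(p-g)@u,(p-g)@v)
E
```

```text
t: 15.7
eef_pos: [0.5472, -0.0633, 0.1104]
ee_rot: [3.142, 0.0, -0.729]
force: [-0.2, 1.3, -0.0]
width: 0.0002
gripper_force: 0.0
t: 16.3
eef_pos: [0.5697, -0.0837, 0.1949]
ee_rot: [-3.14, -0.001, -0.73]
force: [-0.0, 0.1, -0.4]
width: 0.0005
gripper_force: 0.0
side offcut_block {'location': [268.0, 245.6], 'conf': 0.77} [ 0.53430181 -0.04695264] -0.12774715907463408 -0.0035709075163165354
wrist offcut_block {'location': [284.8, 288.2], 'conf': 0.47} [ 0.5209744  -0.04858566] -0.1378648358673521 0.005253825176405127
```

View pics/c9.png

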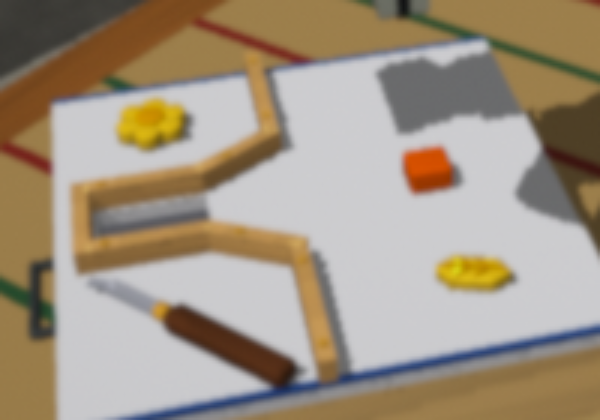

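```bash
python3 -m handwheel '[{"delta_pos":[-0.2,0.03,0],"dr":[0,0,-8.4]},{"delta_pos":[-0.2,0.03,0],"dr":[0,0,-8.4]},{"delta_pos":[-0.2,0.03,0],"dr":[0,0,-8.4]},{"delta_pos":[-0.2,0.03,0],"dr":[0,0,-8.4]},{"delta_pos":[-0.2,0.03,0],"dr":[0,0,-8.4]},{"delta_pos":[-0.2,0.03,0],"dr":[0,0,-8.4]},{"delta_pos":[-0.2,0.03,0],"dr":[0,0,-8.4]},{"delta_pos":[-0.2,0.03,0],"dr":[0,0,-8.4]},{"delta_pos":[-0.2,0.03,0],"dr":[0,0,-8.4]},{"delta_pos":[-0.2,0.03,0],"dr":[0,0,-8.4]}]'
python3 -m handwheel '[{"delta_pos":[-0.13,0.03,0],"dr":[0,0,-6.2]},{"delta_pos":[0,0,-0.3],"dr":[0,0,0]},{"delta_pos":[0,0,-0.8],"dr":[0,0,0]},{"delta_pos":[0,0,-0.8],"dr":[0,0,0]},{"delta_pos":[0,0,-0.8],"dr":[0,0,0]},{"delta_pos":[0,0,-0.1],"dr":[0,0,0]},{"delta_pos":[0,0,0],"dr":[0,0,0]},{"delta_pos":[0,0,0],"dr":[0,0,0]}]'
```

```text
t: 17.5
eef_pos: [0.5088, -0.0748, 0.1934]
ee_rot: [3.14, -0.001, -2.202]
force: [-0.6, -0.4, 0.4]
width: 0.0006
gripper_force: 0.0
t: 18.3
eef_pos: [0.5062, -0.0738, 0.1109]
ee_rot: [-3.141, 0.0, -2.303]
force: [-0.3, -0.4, 0.9]
width: 0.0005
gripper_force: 0.0
```

```bash
python3 -m handwheel '[{"delta_pos":[0.26,0.29,0],"dr":[0,0,0]},{"delta_pos":[0.26,0.29,0],"dr":[0,0,0]},{"delta_pos":[0.26,0.29,0],"dr":[0,0,0]},{"delta_pos":[0.26,0.29,0],"dr":[0,0,0]},{"delta_pos":[0.26,0.29,0],"dr":[0,0,0]},{"delta_pos":[0.26,0.29,0],"dr":[0,0,0]},{"delta_pos":[0.26,0.29,0],"dr":[0,0,0]},{"delta_pos":[0,0,0],"dr":[0,0,0]}]'
python3 - <<'E'
from h import *
a=save("side","s10")
g=np.array([.617,.0505]);u=np.array([.668,.744]);v=np.array([-.744,.668])
for c in ["side"]:
  for n,z in [("offcut_block",.094),("offcut_chunk",.094)]:
    for d in mark_of(c,n)[:1]:
       p=ray(c,d["location"],z)[:2]; print(c,n,d,p,(p-g)@u,(p-g)@v)
E
```

```text
t: 19.1
eef_pos: [0.5613, -0.0118, 0.1101]
ee_rot: [-3.141, 0.0, -2.303]
force: [0.1, -0.4, -1.3]
width: 0.0001
gripper_force: 0.0
side offcut_block {'location': [227.4, 254.1], 'conf': 0.49} [0.58132816 0.01262567] -0.052007289306790175 0.0012397997110496196
```

Centred, about 55 mm short of the gate. I'll finish the push, then back off and up.

```bash
python3 -m handwheel '[{"delta_pos":[0.26,0.29,0],"dr":[0,0,0]},{"delta_pos":[0.26,0.29,0],"dr":[0,0,0]},{"delta_pos":[0.26,0.29,0],"dr":[0,0,0]},{"delta_pos":[0.26,0.29,0],"dr":[0,0,0]},{"delta_pos":[0.26,0.29,0],"dr":[0,0,0]},{"delta_pos":[0.24,0.27,0],"dr":[0,0,0]},{"delta_pos":[0,0,0],"dr":[0,0,0]},{"delta_pos":[0,0,0],"dr":[0,0,0]}]'
python3 -m handwheel '[{"delta_pos":[-0.4,-0.45,0],"dr":[0,0,0]},{"delta_pos":[-0.4,-0.45,0.8],"dr":[0,0,0]},{"delta_pos":[-0.7,-0.7,1],"dr":[0,0,0]},{"delta_pos":[-0.9,-0.9,1],"dr":[0,0,0]},{"delta_pos":[-0.9,-0.9,1],"dr":[0,0,0]},{"delta_pos":[0,0,0],"dr":[0,0,0]},{"delta_pos":[0,0,0],"dr":[0,0,0]},{"delta_pos":[0,0,0],"dr":[0,0,0]},{"delta_pos":[0,0,0],"dr":[0,0,0]}]'
python3 - <<'E'
from h import *
a=save("side","s11")
cv2.imwrite("pics/c11.png",cv2.resize(a[190:330,130:330,::-1],(600,420)))
E
```

```text
t: 20.05
eef_pos: [0.6062, 0.0388, 0.1099]
ee_rot: [3.141, -0.001, -2.304]
force: [-1.1, 1.1, -0.4]
width: 0.0004
gripper_force: 0.0
t: 20.95
eef_pos: [0.507, -0.0632, 0.2232]
ee_rot: [3.14, -0.002, -2.304]
force: [-0.1, 0.1, 0.3]
width: 0.0005
gripper_force: 0.0
```

View pics/c11.png

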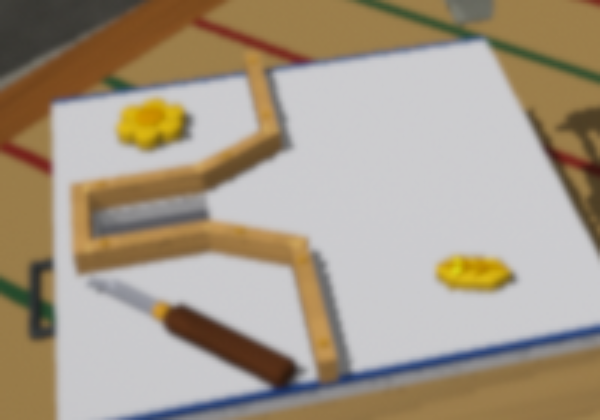

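The board is clear: no offcut shows on the deck or in the slot, and the leaf, rosette and knife look undisturbed.

```bash
python3 -c "
from station import *
print(job_done())"
```

```text
the job is handed in; nothing more can be done
None
```

I pushed the plug, the chunk and the block through the gate one at a time and handed the job in at about 21 s; the last picture shows the deck and slot clear with leaf, rosette and knife in place, though the pan itself wasn't visible and no verdict came back.

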